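# Build the sieve tower on the shaker

## Robot

A 6-joint arm with a two-finger parallel gripper is mounted at the origin on a cart in front of the work surface, level with it; the furniture and walls round the work are solid. World frame = base frame: x ahead of the robot, y to its left, z up, the work surface at z = 0. Lengths are in m, angles in rad, forces in N, time in s.
With the tool pointing down it reaches from about 0.375 to 0.9 m from the base axis. Payload 3.1 kg.
Tool frame: the origin (TCP) lies where the fingers leave the gripper's body, on its centre line; the fingertips stand 73 mm ahead of it and the grasp point (between the pads) lies 54 mm ahead of it; z points along the fingers, y is the line along which they close (so a half turn about z gives the same grasp; the last joint's range is limited). The gripper opens to 85 mm and grips with 20 to 120 N. Pads are 22 mm wide; open, the fingers measure 114 mm over their backs; the gripper's body (76 mm by 85 mm) begins 54 mm behind the grasp point. The pads swing forward as they close: fully open they stand 13 mm farther back than shut.
Start: joints at [-1.502, 0.527, 1.433, -0, 1.181, -0.178], TCP at [0.153, -0.606, 0.304] pointing down, gripper open.
Joint ranges: [-3.08, 3.08], [-0.75, 2.2], [0.22, 2.44], [-1.43, 4.57], [0, 2.65], [-2.85, 2.85]. Speed limits (rad/s): [2.79, 2.79, 3.14, 3.14, 3.14, 3.14].

## Interface

Orientations are given as a unit quaternion [x, y, z, w].
In Python, from station import manip gives the robot as it stands.
- The arm moves only by the shell command python3 -m crank 'ROWS' [FORCE]. ROWS is JSON, a list of rows, each an object with "dp": the shift along the tool's x, y, z normalised to -1 to 1, where 1 is 50 cm, a list of three; "delta_rot": the turn, a rotation vector about the tool's x, y, z normalised to -1 to 1, where 1 is 2 pi rad, a list of three; "fingers": the opening, from -1 (shut) to 1 (fully open). A call has 1 to 12 rows; each row shifts and turns the commanded pose from where the row before left it, along the tool's axes as they then stand; what a row does not reach is not made up. A row lasts 1/12 s, in which the tool goes at most 41.7 mm and 7.16 degrees, less where a joint would pass 70% of its speed; a pose out of reach is approached as far as the arm can. A call with a number of a shift or a turn outside -1 to 1 is refused whole. A call with a gripper value outside its range is refused whole. The fingers move at their own pace and stop on an object; FORCE is the grip in N (left out, the last holds). Time passes only in rows, so rows that do not move let the fingers close. It gives the time, the measured TCP pose, the force, the opening and the grip force at its end, in the units of the state.
- manip.sense(): the state, without advancing time (a new reading comes with each control period).
- manip.snapshot(name): name is "side" or "top"; returns (picture, depth): 384x512x3 uint8, red, green, blue; 384x512 float32, m along the optical axis (not along the pixel's ray), 0 where there is no reading.
- manip.camera_model(name): a dict with "fx", "fy", "cx", "cy" (pixels), "k1" (the pictures are not rectified: a ray, as slopes to the right and down, at radius r is drawn at 1 + k1 r^2 times it, then the intrinsics apply), "origin" and "attitude" of the camera in the world. Camera axes: x right, y up, looking along -z (the intrinsics and any distortion apply to the point x, -y, -z); pixel columns grow to the right and rows downward; lengths in m; the calibration is good to about 2 mm. A picture is of the moment at which its call begins. camera_model takes no time and is no camera call.
- manip.sign_off(): hands the job in; it is judged then, once.
The state is a dict: "t": time; "q": joint angles; "qd": joint speeds; "tau": joint torques, N m; "tcp_pos": TCP position; "tool_rot": TCP orientation; "force": force on the tool from outside, world axes, zero at the start; "ft_torque": the same for the moment, N m; "finger_gap": opening from 0.0 (shut) to 1.0 (fully open); "gripper_force": force on a finger pad.
Only numpy, scipy, OpenCV 4.12 (cv2) and the standard library are available. Lean on these libraries where they do the work, as an engineer would, in place of code of your own. Each camera call takes 0.05 s, during which the arm holds its last target. There are 200 camera calls.

## Task

Build the sieve tower upright in the socket of the white sieve shaker: the metal receiver pan at the bottom, then the blue fine sieve, then the red coarse sieve, and the white lid with the black knob on top, each seated fully home in the one below. The green sieve is not needed: leave it, the brown dropper bottle and the glass beaker standing where they are.

Things in the scene. Friction and masses are not known exactly. Their poses are not given: they have to be found in the camera images.
- shaker_seat (a point): Point on the axis of the shaker's socket where the pan's origin lies when seated, 28 mm above the worktop; z up. The shaker is a fixed white box 110 x 110 mm, 24 mm high, with a small dial in front; on its middle a black socket ring, 60 mm outside, 46 mm inside, rises to 34 mm (this point is 6 mm below its rim). Parts are round: their turn about z does not matter.
- pan: Receiver pan: bright metal cup, no mesh; wall 54 mm outside from 6 to 42 mm height, over a tapered foot 36-40 mm wide, 6 mm high. The next part's foot drops into its 46 mm mouth, shoulder on rim. Origin: centre of the foot's underside, z up; the part seated on top has its origin 36 mm higher. Grip across the wall, fingertips 10 mm or more above the underside. About 80 g.
- sieve_blue: Fine sieve: blue ring, fine steel mesh inside; wall 54 mm outside from 6 to 42 mm height, over a tapered foot 36-40 mm wide, 6 mm high. The next part's foot drops into its 46 mm mouth, shoulder on rim. Origin: centre of the foot's underside, z up; the part seated on top has its origin 36 mm higher. Grip across the wall, fingertips 10 mm or more above the underside. About 60 g.
- sieve_red: Coarse sieve: red ring, wide steel mesh inside; wall 54 mm outside from 6 to 42 mm height, over a tapered foot 36-40 mm wide, 6 mm high. The next part's foot drops into its 46 mm mouth, shoulder on rim. Origin: centre of the foot's underside, z up; the part seated on top has its origin 36 mm higher. Grip across the wall, fingertips 10 mm or more above the underside. About 60 g.
- lid: Lid: white disc 54 mm across (6 to 12 mm height) over a tapered foot 36-40 mm wide, 6 mm high, with an upright black cylindrical knob 22 mm across from 12 to 44 mm height to grip it by (fingertips 14 mm or more above the underside). Origin: centre of the foot's underside, z up. Seated, it is 36 mm above the red sieve's origin. About 50 g.
- sieve_green: Spare green sieve, same shape and size as the blue and red ones (54 mm across, 42 mm high, origin at the centre of its underside), not needed: a bystander to leave standing.
- dropper: Brown (amber) dropper bottle with a white cap, 30 mm across, 78 mm high, origin at the centre of its underside: a bystander to leave standing.
- beaker: Clear beaker, 59 mm across, 82 mm high, origin at the centre of its underside: a bystander to leave standing.
Not all that is in view belongs to the job. Leave any yellow look-alike of the pan alone.

How it is judged:
At the end, for the whole second after the job is handed in: Pan in the shaker socket, blue sieve on it, red sieve, then lid: each within 6 mm sideways of its seat or the part below and within 3 mm of its seated height, upright to 0.07 rad, at rest; green sieve, dropper bottle and beaker upright within 40 mm of where they started (horizontal distance between pan and shaker_seat below 0.006 m and z of pan in the frame of shaker_seat between -0.003 and 0.003 m and angle between each of pan, sieve_blue, sieve_red, lid's own z axis and vertical below 0.07 rad and linear speed of each of pan, sieve_blue, sieve_red, lid below 0.02 m/s and horizontal distance between sieve_blue and pan below 0.006 m and z of sieve_blue in the frame of pan between 0.033 and 0.039 m and horizontal distance between sieve_red and sieve_blue below 0.006 m and z of sieve_red in the frame of sieve_blue between 0.033 and 0.039 m and horizontal distance between lid and sieve_red below 0.006 m and z of lid in the frame of sieve_red between 0.033 and 0.039 m and distance of each of sieve_green, dropper, beaker from where it was at the start of the episode below 0.04 m and angle between each of sieve_green, dropper, beaker's own z axis and vertical below 0.3 rad); the robot touches nothing.
It fails at once if the green sieve, the dropper bottle or the beaker is pushed more than 40 mm away or tipped over (distance of any of sieve_green, dropper, beaker from where it was at the start of the episode above 0.04 m or angle between any of sieve_green, dropper, beaker's own z axis and vertical above 0.5 rad).
It also fails if it takes over 115 s, if anything falls off the work surface, if the arm or the gripper's body presses on something with over 40 N, if the wrist force passes 120 N, or if a joint passes its speed limit or range.

## Working session

There is one attempt and no reset: what is moved stays moved. The work goes in short steps, Python scripts to look and compute and a shell command to move; the robot and the scene stay as the last step left them, time stands still between calls to the robot, and variables do not carry over. Pictures are saved under pics/ and viewed, at most 14 in all, crops included, and the job is handed in when it is done.

```bash
mkdir -p pics
cat > h.py <<'E'
import numpy as np, cv2
from scipy.spatial.transform import Rotation as R
from station import manip
def snap(n,f=None):
    im,d=manip.snapshot(n)
    if f: cv2.imwrite('pics/'+f,im[:,:,::-1])
    return im,d
def cloud(n,d):
    m=manip.camera_model(n); v,u=np.indices(d.shape)
    K=np.array([[m['fx'],0,m['cx']],[0,m['fy'],m['cy']],[0,0,1.]])
    # r_drawn = s*(1+k1 r^2): invert
    p=np.stack([(u-m['cx'])/m['fx'],(v-m['cy'])/m['fy']],-1); s=p.copy()
    for _ in range(20): s=p/(1+m['k1']*(s**2).sum(-1,keepdims=True))
    c=np.stack([s[...,0]*d,-s[...,1]*d,-d],-1)
    a=np.array(m['attitude'],float)
    Rm=R.from_quat(a).as_matrix() if a.size==4 else a
    return c@Rm.T+np.array(m['origin'])
E
python3 - <<'E'
from h import *
for n in('side','top'):
    im,d=snap(n,n+'0.png'); print(manip.camera_model(n)); np.savez(n+'0.npz',im=im,d=d)
print(manip.sense())
E
```

```text
{'fx': 450.71430326291863, 'fy': 450.71430326291863, 'cx': 259.6041403863514, 'cy': 191.1033164206544, 'k1': -0.06599749581251746, 'origin': array([0.62755146, 0.58355668, 0.60722952]), 'attitude': array([0.01135708, 0.46389056, 0.88500359, 0.03801583])}
{'fx': 384.63164246342745, 'fy': 384.63164246342745, 'cx': 258.17814146944824, 'cy': 193.02678779086725, 'k1': -0.06224595114898723, 'origin': array([ 0.44563803, -0.22102851,  0.90563505]), 'attitude': array([-0.05039053,  0.04695396,  0.7087081 , -0.70213172])}
{'t': 0.1, 'q': array([-1.50151686e+00,  5.28387866e-01,  1.43383369e+00, -1.26514884e-05,
        1.18144648e+00, -1.78502268e-01]), 'qd': array([-0.00046319, -0.00278161, -0.00422837, -0.00205085, -0.00291574,
        0.00092554]), 'tau': array([ 6.68544471e-04, -4.43303096e+01, -1.78586787e+01, -2.67235100e-04,
        3.86036671e-03, -7.93541574e-06]), 'tcp_pos': array([ 0.15327031, -0.60535682,  0.30300341]), 'tool_rot': array([ 9.92334506e-01,  1.23576499e-01,  5.08005539e-05, -1.03646407e-03]), 'force': array([ 0.09396987, -0.0311813 ,  0.49024218]), 'ft_torque': array([-0.00910169,  0.03072387, -0.05314632]), 'gripper_force': 0.0, 'finger_gap': 0.9988493089164262}
```

View pics/top0.png

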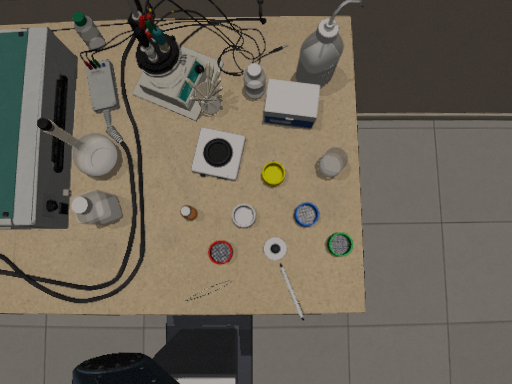

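View pics/side0.png

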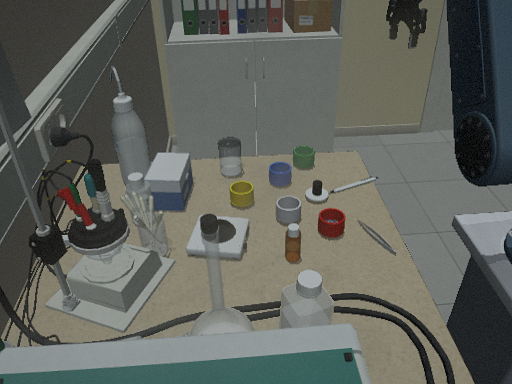

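The top view shows these candidates: the grey metal cup at (244,216) against the yellow look-alike at (273,174) for the pan, blue at (306,214), red at (220,252), and green at (340,244), which is the spare. The white lid is at (275,249), the shaker at (218,153), the dropper at (189,213) and the beaker at (331,163). I choose the grey cup as the pan and will check it in a close crop.

```bash
cat >> h.py <<'E'
def circ(P,r):
    from scipy.optimize import least_squares
    f=lambda c:np.hypot(P[:,0]-c[0],P[:,1]-c[1])-r
    s=least_squares(f,(P[:,:2].min(0)+P[:,:2].max(0))/2,loss='soft_l1',f_scale=.002)
    return s.x,np.sqrt(np.mean(s.fun**2))
def rim(P,c,w,z0,z1):
    m=(np.hypot(P[...,0]-c[0],P[...,1]-c[1])<w)&(P[...,2]>z0)&(P[...,2]<z1)
    return P[m]
E
python3 - <<'E'
from h import *
z=np.load('top0.npz');im,d=z['im'],z['d'];P=cloud('top',d)
for n,(u,v) in dict(pan=(244,216),blue=(306,214),red=(220,252),green=(340,244),lid=(275,249),yel=(273,174),shaker=(218,153),drop=(189,213),beaker=(331,163)).items():
    W=P[v-20:v+21,u-20:u+21].reshape(-1,3); W=W[np.isfinite(W).all(1)]
    zt=np.percentile(W[:,2],99)
    T=W[W[:,2]>zt-.007]
    print(n,P[v,u].round(3),'ztop',zt.round(3),'n',len(T),'mean',T[:,:2].mean(0).round(4),'mid',((T.min(0)+T.max(0))/2)[:2].round(4),'ext',(np.ptp(T,0))[:2].round(3))
cv2.imwrite('pics/crop0.png',cv2.resize(im[130:275,170:360,::-1],None,fx=4,fy=4,interpolation=cv2.INTER_CUBIC))
E
```

```text
pan [ 0.516 -0.184  0.011] ztop 0.043 n 134 mean [ 0.5135 -0.1846] mid [ 0.4934 -0.1894] ext [0.095 0.063]
blue [ 0.519 -0.328  0.017] ztop 0.044 n 135 mean [ 0.5139 -0.3209] mid [ 0.4938 -0.2875] ext [0.096 0.133]
red [ 0.433 -0.129  0.016] ztop 0.044 n 149 mean [ 0.4355 -0.1371] mid [ 0.4349 -0.1627] ext [0.051 0.117]
green [ 0.449 -0.405  0.014] ztop 0.044 n 149 mean [ 0.4497 -0.3893] mid [ 0.45   -0.3238] ext [0.051 0.205]
lid [ 0.439 -0.254  0.046] ztop 0.044 n 87 mean [ 0.4422 -0.2504] mid [ 0.4426 -0.243 ] ext [0.02  0.044]
yel [ 0.615 -0.253  0.01 ] ztop 0.043 n 134 mean [ 0.6038 -0.2508] mid [ 0.5415 -0.2501] ext [0.192 0.058]
shaker [ 0.664 -0.124  0.025] ztop 0.036 n 228 mean [ 0.6566 -0.127 ] mid [ 0.5694 -0.1575] ext [0.248 0.127]
drop [ 0.518 -0.067  0.077] ztop 0.079 n 84 mean [ 0.5198 -0.0692] mid [ 0.4897 -0.1352] ext [0.088 0.172]
beaker [ 0.636 -0.388  0.028] ztop 0.084 n 120 mean [ 0.6265 -0.3819] mid [ 0.5546 -0.3183] ext [0.218 0.195]
```

View pics/crop0.png

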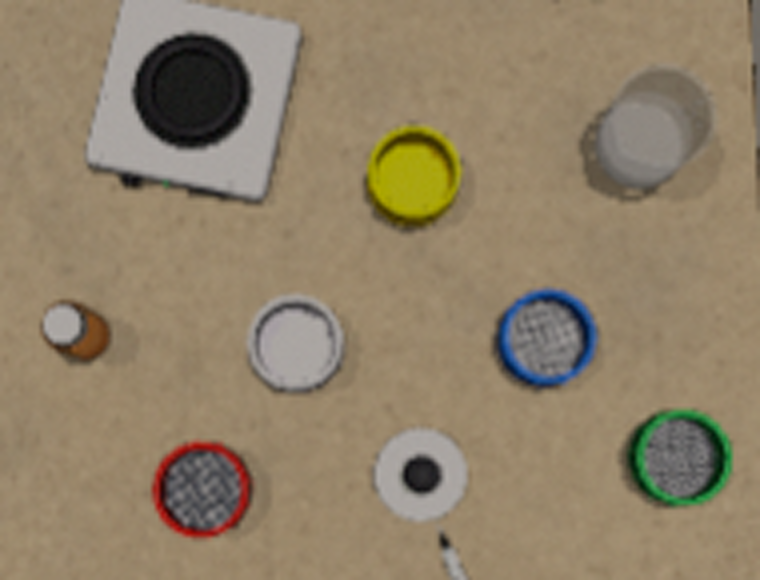

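The crop confirms the choice: grey metal cup, solid floor, no mesh, at about (296,343) in the crop. The yellow look-alike sits at (413,175). Next I'll fit the circles more closely.

Run:
```python
from h import *
z=np.load('top0.npz');P=cloud('top',z['d']);P[z['d']==0]=9
S=np.load('side0.npz');Q=cloud('side',S['d']);Q[S['d']==0]=9
for n,c,w,z0,z1,r in [('pan',(.513,-.185),.036,.038,.05,.025),('blue',(.514,-.325),.036,.038,.05,.025),('red',(.435,-.132),.036,.038,.05,.025),('green',(.45,-.4),.036,.038,.05,.025),('lid',(.442,-.25),.018,.038,.05,None),('lid disc',(.442,-.25),.034,.009,.016,None),('shaker',(.66,-.127),.036,.031,.045,.0265),('drop',(.52,-.068),.02,.07,.09,None),('beaker',(.63,-.385),.04,.075,.09,.028)]:
    for X in(P,Q):
        T=rim(X,c,w,z0,z1)
        if len(T)<8: print(n,'few');continue
        if r: o,e=circ(T,r); print(n,o.round(4),'rms',e.round(4),len(T),'z',T[:,2].mean().round(4))
        else: print(n,'mid',((T.min(0)+T.max(0))/2)[:2].round(4),'mean',T.mean(0).round(4),len(T))
s=manip.sense();print(R.from_quat(s['tool_rot']).as_matrix().round(3))
```

```text
pan [ 0.5149 -0.184 ] rms 0.0012 124 z 0.0413
pan [ 0.516  -0.1807] rms 0.0016 135 z 0.0409
blue [ 0.5174 -0.327 ] rms 0.0016 125 z 0.0415
blue [ 0.5176 -0.3237] rms 0.0018 105 z 0.0408
red [ 0.4348 -0.1306] rms 0.0012 133 z 0.0415
red [ 0.4335 -0.127 ] rms 0.0015 161 z 0.0408
green [ 0.4497 -0.3998] rms 0.0012 138 z 0.0419
green [ 0.4485 -0.3981] rms 0.0018 90 z 0.0408
lid mid [ 0.4426 -0.2548] mean [ 0.4417 -0.2547  0.0419] 76
lid mid [ 0.4407 -0.2512] mean [ 0.4412 -0.249   0.0419] 49
lid disc mid [ 0.4415 -0.2548] mean [ 0.4417 -0.2548  0.012 ] 339
lid disc mid [ 0.441  -0.2493] mean [ 0.4419 -0.2456  0.0118] 190
shaker [ 0.6643 -0.1235] rms 0.002 195 z 0.0337
shaker [ 0.6656 -0.1198] rms 0.0023 105 z 0.0332
drop mid [ 0.5239 -0.0596] mean [ 0.5241 -0.06    0.0776] 83
drop mid [ 0.5236 -0.0589] mean [ 0.523  -0.057   0.0772] 66
beaker [ 0.6343 -0.3872] rms 0.0012 123 z 0.0805
beaker [ 0.6345 -0.3866] rms 0.0016 130 z 0.0791
[[ 0.969  0.245 -0.   ]
 [ 0.245 -0.969  0.002]
 [ 0.    -0.002 -1.   ]]
```

The parts sit at pan (.5155,-.1825), blue (.5175,-.3255), red (.434,-.129), lid (.441,-.252) and socket (.665,-.122). I'll square the yaw to the world axes first, then move over the pan.

```bash
python3 -m crank '[{"dp":[0,0,0],"delta_rot":[0,0,0.0197],"fingers":1},{"dp":[0,0,0],"delta_rot":[0,0,0.0197],"fingers":1},{"dp":[0.05,-0.058,0],"delta_rot":[0,0,0],"fingers":1},{"dp":[0.05,-0.058,0],"delta_rot":[0,0,0],"fingers":1},{"dp":[0.05,-0.058,0],"delta_rot":[0,0,0],"fingers":1},{"dp":[0.05,-0.058,0],"delta_rot":[0,0,0],"fingers":1},{"dp":[0.05,-0.058,0],"delta_rot":[0,0,0],"fingers":1},{"dp":[0.05,-0.058,0],"delta_rot":[0,0,0],"fingers":1},{"dp":[0.05,-0.058,0],"delta_rot":[0,0,0],"fingers":1},{"dp":[0.05,-0.058,0],"delta_rot":[0,0,0],"fingers":1},{"dp":[0.05,-0.058,0],"delta_rot":[0,0,0],"fingers":1},{"dp":[0,0,0],"delta_rot":[0,0,0],"fingers":1}]' 40
```

```text
t: 1.1
tcp_pos: [0.3809, -0.339, 0.3035]
tool_rot: [1.0, 0.003, 0.0, -0.002]
force: [-0.4, 0.3, 0.6]
finger_gap: 1.001
gripper_force: 0.0
```

```bash
python3 -m crank '[{"dp":[0.045,-0.052,0],"delta_rot":[0,0,0],"fingers":1},{"dp":[0.045,-0.052,0],"delta_rot":[0,0,0],"fingers":1},{"dp":[0.045,-0.052,0],"delta_rot":[0,0,0],"fingers":1},{"dp":[0.045,-0.052,0],"delta_rot":[0,0,0],"fingers":1},{"dp":[0.045,-0.052,0],"delta_rot":[0,0,0],"fingers":1},{"dp":[0.045,-0.052,0],"delta_rot":[0,0,0],"fingers":1},{"dp":[0,0,0.06],"delta_rot":[0,0,0],"fingers":1},{"dp":[0,0,0.06],"delta_rot":[0,0,0],"fingers":1},{"dp":[0,0,0.06],"delta_rot":[0,0,0],"fingers":1},{"dp":[0,0,0.06],"delta_rot":[0,0,0],"fingers":1},{"dp":[0,0,0.06],"delta_rot":[0,0,0],"fingers":1},{"dp":[0,0,0],"delta_rot":[0,0,0],"fingers":1}]'; python3 -c "
from h import *
im,d=snap('side','s1.png')
print(manip.sense()['tcp_pos'])
cv2.imwrite('pics/s1c.png',cv2.resize(im[130:290,190:390,::-1],None,fx=3,fy=3))"
```

```text
t: 2.1
tcp_pos: [0.5101, -0.1874, 0.1486]
tool_rot: [1.0, -0.0, -0.005, -0.003]
force: [-0.9, 0.2, -0.4]
finger_gap: 0.999
gripper_force: 0.0
[ 0.5113468  -0.1880734   0.15110177]
```

View pics/s1c.png

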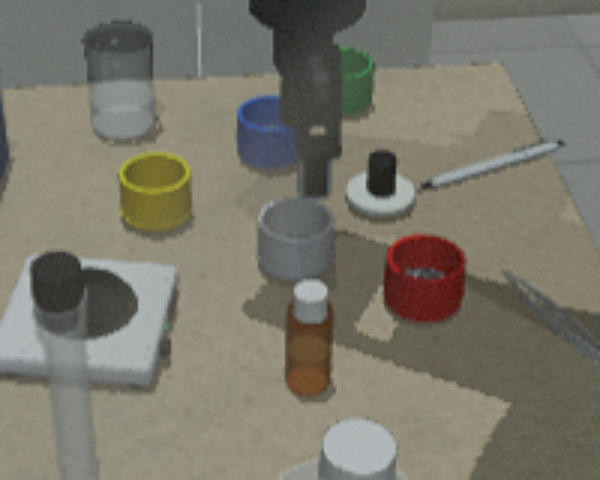

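The gripper stands over the pan, with its fingers at about (315,175) in the crop and the pan at (296,237). It is about 5 mm off on each axis, so I'll correct that, descend and grip.

```bash
python3 -m crank '[{"dp":[0.008,-0.011,0.03],"delta_rot":[0,0,0],"fingers":1},{"dp":[0,0,0.03],"delta_rot":[0,0,0],"fingers":1},{"dp":[0,0,0.03],"delta_rot":[0,0,0],"fingers":1},{"dp":[0,0,0.03],"delta_rot":[0,0,0],"fingers":1},{"dp":[0,0,0.005],"delta_rot":[0,0,0],"fingers":1},{"dp":[0,0,0],"delta_rot":[0,0,0],"fingers":1},{"dp":[0,0,0],"delta_rot":[0,0,0],"fingers":-1},{"dp":[0,0,0],"delta_rot":[0,0,0],"fingers":-1},{"dp":[0,0,0],"delta_rot":[0,0,0],"fingers":-1},{"dp":[0,0,0],"delta_rot":[0,0,0],"fingers":-1},{"dp":[0,0,0],"delta_rot":[0,0,0],"fingers":-1},{"dp":[0,0,0],"delta_rot":[0,0,0],"fingers":-1}]' 40
```

```text
t: 3.15
tcp_pos: [0.5179, -0.1837, 0.0932]
tool_rot: [1.0, 0.0, 0.001, 0.001]
force: [-1.3, -0.1, 5.8]
finger_gap: 0.612
gripper_force: 41.2
```

```bash
python3 -m crank '[{"dp":[0,0,-0.02],"delta_rot":[0,0,0],"fingers":-1},{"dp":[0,0,-0.04],"delta_rot":[0,0,0],"fingers":-1},{"dp":[0,0,-0.04],"delta_rot":[0,0,0],"fingers":-1},{"dp":[0,0,-0.04],"delta_rot":[0,0,0],"fingers":-1},{"dp":[0.04,-0.015,0],"delta_rot":[0,0,0],"fingers":-1},{"dp":[0.04,-0.015,0],"delta_rot":[0,0,0],"fingers":-1},{"dp":[0.04,-0.015,0],"delta_rot":[0,0,0],"fingers":-1},{"dp":[0.04,-0.015,0],"delta_rot":[0,0,0],"fingers":-1},{"dp":[0.04,-0.016,0],"delta_rot":[0,0,0],"fingers":-1},{"dp":[0.04,-0.016,0],"delta_rot":[0,0,0],"fingers":-1},{"dp":[0.04,-0.016,0],"delta_rot":[0,0,0],"fingers":-1},{"dp":[0,0,0],"delta_rot":[0,0,0],"fingers":-1}]'
cat >> h.py <<'E'
def held(r,c,z0,z1,w=.045):
    out=[]
    for n in('top','side'):
        im,d=snap(n); P=cloud(n,d); P[d==0]=9
        out.append((im,P))
    s=manip.sense();print('tcp',s['tcp_pos'].round(4),'f',s['force'].round(1),'rot',s['tool_rot'].round(3),'t',round(s['t'],2))
    return out
E
python3 -c "
from h import *
im,P=held(0,0,0,0)[1]
cv2.imwrite('pics/s2c.png',cv2.resize(im[130:290,190:390,::-1],None,fx=3,fy=3))"
```

```text
t: 4.15
tcp_pos: [0.6611, -0.1279, 0.1629]
tool_rot: [1.0, 0.001, 0.003, 0.001]
force: [0.6, 0.3, 0.1]
finger_gap: 0.617
gripper_force: 42.2
tcp [ 0.6574 -0.1287  0.162 ] f [-0.8  0.1 -0.2] rot [1.    0.001 0.    0.   ] t 4.25
```

View pics/s2c.png

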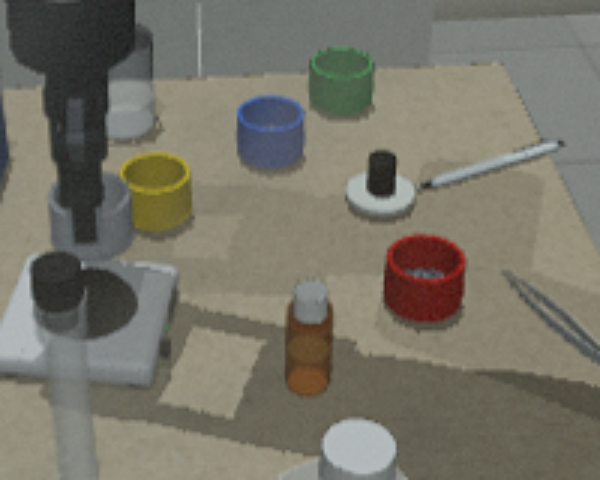

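The pan is held upright over the shaker, at about (90,215) in the crop. Next I'll measure its wall from the cloud, relative to the socket.

```bash
cat >> h.py <<'E'
def meas(c,z0,z1,kind,r=.027,w=.04):
    "kind: rgb test; wall/rim circle fits both cams"
    for (im,P),n in zip(held(0,0,0,0),('top','side')):
        f=im.astype(float); 
        m=(np.hypot(P[...,0]-c[0],P[...,1]-c[1])<w)&(P[...,2]>z0)&(P[...,2]<z1)&kind(f[...,0],f[...,1],f[...,2])
        T=P[m]
        if len(T)<15: print(n,'few',len(T)); continue
        o,e=circ(T,r); print(n,o.round(4),'rms',e.round(4),len(T),'zr',np.percentile(T[:,2],[2,98]).round(4))
grey=lambda r,g,b:(abs(r-b)<30)&(r>75)
E
python3 -c "
from h import *
meas((.66,-.126),.075,.125,grey)"
```

```text
tcp [ 0.6561 -0.1292  0.1616] f [-0.8  0.  -0.8] rot [ 1.     0.    -0.001 -0.   ] t 4.35
top [ 0.6272 -0.1469] rms 0.0079 155 zr [0.0769 0.1117]
side [ 0.6552 -0.1274] rms 0.0028 470 zr [0.0765 0.1155]
```

```bash
python3 -m crank '[{"dp":[0.018,-0.0145,0],"delta_rot":[0,0,0],"fingers":-1},{"dp":[0,0,0.02],"delta_rot":[0,0,0],"fingers":-1},{"dp":[0,0,0.02],"delta_rot":[0,0,0],"fingers":-1},{"dp":[0,0,0.02],"delta_rot":[0,0,0],"fingers":-1},{"dp":[0,0,0],"delta_rot":[0,0,0],"fingers":-1},{"dp":[0,0,0],"delta_rot":[0,0,0],"fingers":-1}]'; python3 -c "
from h import *
meas((.665,-.122),.05,.12,grey)"
```

```text
t: 4.85
tcp_pos: [0.6651, -0.1219, 0.1296]
tool_rot: [1.0, -0.0, -0.002, -0.001]
force: [-0.8, 0.3, 0.5]
finger_gap: 0.615
gripper_force: 42.2
tcp [ 0.6661 -0.1222  0.1311] f [-0.1 -0.3 -1.2] rot [ 1. -0. -0. -0.] t 4.95
top [ 0.6635 -0.1218] rms 0.003 49 zr [0.0528 0.0797]
side [ 0.6658 -0.1192] rms 0.0023 269 zr [0.0508 0.0822]
```

Aligned to about a millimetre. Now I'll lower the pan in slow steps.

```bash
python3 -m crank '[{"dp":[0,0,0.006],"delta_rot":[0,0,0],"fingers":-1},{"dp":[0,0,0.006],"delta_rot":[0,0,0],"fingers":-1},{"dp":[0,0,0.006],"delta_rot":[0,0,0],"fingers":-1},{"dp":[0,0,0.004],"delta_rot":[0,0,0],"fingers":-1},{"dp":[0,0,0],"delta_rot":[0,0,0],"fingers":-1}]'
```

```text
t: 5.37
tcp_pos: [0.6662, -0.122, 0.1213]
tool_rot: [1.0, 0.0, -0.0, 0.0]
force: [-1.4, 0.6, 4.0]
finger_gap: 0.615
gripper_force: 42.7
```

```bash
python3 -m crank '[{"dp":[0,0,0.003],"delta_rot":[0,0,0],"fingers":-1},{"dp":[0,0,0.003],"delta_rot":[0,0,0],"fingers":-1},{"dp":[0,0,0],"delta_rot":[0,0,0],"fingers":-1}]'; python3 -c "
from h import *
meas((.665,-.122),.045,.12,grey)"
```

```text
t: 5.62
tcp_pos: [0.6662, -0.122, 0.1212]
tool_rot: [1.0, 0.0, 0.0, 0.0]
force: [-5.5, 1.8, 17.2]
finger_gap: 0.617
gripper_force: 43.9
tcp [ 0.6662 -0.122   0.1212] f [-5.8  1.  17.6] rot [1. 0. 0. 0.] t 5.72
top [ 0.6647 -0.1219] rms 0.0023 46 zr [0.0501 0.1156]
side [ 0.6667 -0.1187] rms 0.0022 238 zr [0.0457 0.0889]
```

The TCP is 93.2 mm above the pan's origin, and .1212 − .0932 = .028, so the pan is seated. Release and rise.

```bash
python3 -m crank '[{"dp":[0,0,-0.004],"delta_rot":[0,0,0],"fingers":-1},{"dp":[0,0,0],"delta_rot":[0,0,0],"fingers":1},{"dp":[0,0,0],"delta_rot":[0,0,0],"fingers":1},{"dp":[0,0,0],"delta_rot":[0,0,0],"fingers":1},{"dp":[0,0,0],"delta_rot":[0,0,0],"fingers":1},{"dp":[0,0,0],"delta_rot":[0,0,0],"fingers":1},{"dp":[0,0,-0.04],"delta_rot":[0,0,0],"fingers":1},{"dp":[0,0,-0.06],"delta_rot":[0,0,0],"fingers":1},{"dp":[0,0,-0.06],"delta_rot":[0,0,0],"fingers":1},{"dp":[0,0,-0.06],"delta_rot":[0,0,0],"fingers":1},{"dp":[-0.06,0.08,0],"delta_rot":[0,0,0],"fingers":1},{"dp":[-0.06,0.08,0],"delta_rot":[0,0,0],"fingers":1}]';python3 -m crank '[{"dp":[-0.06,0.08,0],"delta_rot":[0,0,0],"fingers":1},{"dp":[-0.06,0.08,0],"delta_rot":[0,0,0],"fingers":1},{"dp":[-0.05,0.08,0],"delta_rot":[0,0,0],"fingers":1},{"dp":[0,0,0.06],"delta_rot":[0,0,0],"fingers":1},{"dp":[0,0,0],"delta_rot":[0,0,0],"fingers":1}]'; python3 -c "
from h import *
o=held(0,0,0,0)
for _,P in o:
    T=rim(P,(.665,-.122),.034,.06,.08); c,e=circ(T,.025); print(c.round(4),e.round(4),len(T),np.percentile(T[:,2],[5,50,95]).round(4))
"
```

```text
t: 6.72
tcp_pos: [0.6181, -0.1881, 0.2321]
tool_rot: [1.0, 0.003, 0.003, 0.002]
force: [-0.2, -0.4, -1.1]
finger_gap: 1.003
gripper_force: 0.0
t: 7.13
tcp_pos: [0.5409, -0.2919, 0.1957]
tool_rot: [1.0, -0.002, -0.003, -0.002]
force: [-0.0, 0.5, -0.7]
finger_gap: 0.997
gripper_force: 0.0
tcp [ 0.5434 -0.2901  0.1983] f [-0.6 -0.2  0.6] rot [ 1.    -0.    -0.001 -0.001] t 7.23
[ 0.6629 -0.1238] 0.0013 169 [0.0611 0.0688 0.0715]
[ 0.6646 -0.1202] 0.0014 204 [0.0605 0.0669 0.0703]
```

Pan rim at z = .070, so it is seated. Now the blue sieve.

```bash
python3 -m crank '[{"dp":[-0.025,0.035,0],"delta_rot":[0,0,0],"fingers":1},{"dp":[-0.025,0.034,0.02],"delta_rot":[0,0,0],"fingers":1},{"dp":[0,0,0.04],"delta_rot":[0,0,0],"fingers":1},{"dp":[0,0,0.03],"delta_rot":[0,0,0],"fingers":1},{"dp":[0,0,0],"delta_rot":[0,0,0],"fingers":1},{"dp":[0,0,0],"delta_rot":[0,0,0],"fingers":1}]'; python3 -c "
import time
from h import *
for i in range(3): snap('top'); print(manip.sense()['tcp_pos'].round(4))"
```

```text
t: 7.73
tcp_pos: [0.52, -0.3239, 0.1546]
tool_rot: [1.0, 0.001, -0.0, -0.0]
force: [0.1, 0.0, -0.4]
finger_gap: 1.0
gripper_force: 0.0
[ 0.5204 -0.3244  0.1554]
[ 0.5205 -0.3247  0.1557]
[ 0.5205 -0.3249  0.1559]
```

```bash
python3 -m crank '[{"dp":[-0.006,0,0.03],"delta_rot":[0,0,0],"fingers":1},{"dp":[0,0,0.03],"delta_rot":[0,0,0],"fingers":1},{"dp":[0,0,0.03],"delta_rot":[0,0,0],"fingers":1},{"dp":[0,0,0.03],"delta_rot":[0,0,0],"fingers":1},{"dp":[0,0,0.008],"delta_rot":[0,0,0],"fingers":1},{"dp":[0,0,0],"delta_rot":[0,0,0],"fingers":1},{"dp":[0,0,0],"delta_rot":[0,0,0],"fingers":-1},{"dp":[0,0,0],"delta_rot":[0,0,0],"fingers":-1},{"dp":[0,0,0],"delta_rot":[0,0,0],"fingers":-1},{"dp":[0,0,0],"delta_rot":[0,0,0],"fingers":-1},{"dp":[0,0,0],"delta_rot":[0,0,0],"fingers":-1},{"dp":[0,0,0],"delta_rot":[0,0,0],"fingers":-1}]' 40;python3 -c "
from h import *
for i in range(3): snap('top'); print(manip.sense()['tcp_pos'].round(4))"
```

```text
t: 8.88
tcp_pos: [0.5168, -0.3256, 0.0921]
tool_rot: [1.0, 0.0, 0.001, 0.001]
force: [-0.8, 0.8, 4.5]
finger_gap: 0.625
gripper_force: 41.7
[ 0.5168 -0.3257  0.0922]
[ 0.5169 -0.3257  0.0922]
[ 0.5168 -0.3256  0.0921]
```

```bash
python3 -m crank '[{"dp":[0,0,-0.036],"delta_rot":[0,0,0],"fingers":-1},{"dp":[0,0,-0.06],"delta_rot":[0,0,0],"fingers":-1},{"dp":[0,0,-0.06],"delta_rot":[0,0,0],"fingers":-1},{"dp":[0,0,-0.06],"delta_rot":[0,0,0],"fingers":-1},{"dp":[0,0,-0.02],"delta_rot":[0,0,0],"fingers":-1},{"dp":[0.042,-0.058,0],"delta_rot":[0,0,0],"fingers":-1},{"dp":[0.042,-0.058,0],"delta_rot":[0,0,0],"fingers":-1},{"dp":[0.042,-0.058,0],"delta_rot":[0,0,0],"fingers":-1},{"dp":[0.042,-0.058,0],"delta_rot":[0,0,0],"fingers":-1},{"dp":[0.042,-0.058,0],"delta_rot":[0,0,0],"fingers":-1},{"dp":[0.042,-0.058,0],"delta_rot":[0,0,0],"fingers":-1},{"dp":[0.042,-0.058,0],"delta_rot":[0,0,0],"fingers":-1}]';python3 -m crank '[{"dp":[0,0,0],"delta_rot":[0,0,0],"fingers":-1},{"dp":[0,0,0],"delta_rot":[0,0,0],"fingers":-1},{"dp":[0,0,0],"delta_rot":[0,0,0],"fingers":-1}]'
cat >> h.py <<'E'
blue=lambda r,g,b:(b>r+40)
red=lambda r,g,b:(r>b+50)&(r>g+50)
E
python3 -c "
from h import *
meas((.664,-.122),.105,.18,blue,w=.05)"
```

```text
t: 10.03
tcp_pos: [0.6635, -0.1205, 0.2078]
tool_rot: [1.0, 0.0, -0.001, -0.0]
force: [0.3, -0.7, -1.6]
finger_gap: 0.623
gripper_force: 42.5
t: 10.28
tcp_pos: [0.6625, -0.122, 0.2077]
tool_rot: [1.0, 0.001, -0.001, 0.0]
force: [0.0, -0.5, -0.9]
finger_gap: 0.624
gripper_force: 42.5
tcp [ 0.6622 -0.1233  0.208 ] f [-0.7 -0.6 -0.3] rot [ 1.    -0.001 -0.001 -0.   ] t 10.38
top [ 0.6632 -0.1228] rms 0.0034 129 zr [0.1284 0.1596]
side [ 0.6632 -0.1223] rms 0.0021 366 zr [0.1248 0.1581]
```

```bash
python3 -m crank '[{"dp":[0.004,-0.003,0.02],"delta_rot":[0,0,0],"fingers":-1},{"dp":[0,0,0.03],"delta_rot":[0,0,0],"fingers":-1},{"dp":[0,0,0.02],"delta_rot":[0,0,0],"fingers":-1},{"dp":[0,0,0.012],"delta_rot":[0,0,0],"fingers":-1},{"dp":[0,0,0.006],"delta_rot":[0,0,0],"fingers":-1},{"dp":[0,0,0.006],"delta_rot":[0,0,0],"fingers":-1},{"dp":[0,0,0.004],"delta_rot":[0,0,0],"fingers":-1},{"dp":[0,0,0.004],"delta_rot":[0,0,0],"fingers":-1},{"dp":[0,0,0.002],"delta_rot":[0,0,0],"fingers":-1},{"dp":[0,0,0],"delta_rot":[0,0,0],"fingers":-1}]'; python3 -c "
from h import *
meas((.664,-.122),.075,.12,blue,w=.05)"
```

```text
t: 11.22
tcp_pos: [0.6652, -0.1206, 0.1565]
tool_rot: [1.0, 0.0, 0.0, 0.0]
force: [-0.5, 0.3, 0.1]
finger_gap: 0.622
gripper_force: 42.5
tcp [ 0.6653 -0.1206  0.1567] f [-0.4  0.1 -1.1] rot [1. 0. 0. 0.] t 11.32
top [ 0.6658 -0.121 ] rms 0.0028 103 zr [0.0789 0.108 ]
side [ 0.6665 -0.1196] rms 0.0023 267 zr [0.0767 0.1072]
```

```bash
python3 -m crank '[{"dp":[0,0,0.003],"delta_rot":[0,0,0],"fingers":-1},{"dp":[0,0,0.003],"delta_rot":[0,0,0],"fingers":-1},{"dp":[0,0,0],"delta_rot":[0,0,0],"fingers":-1},{"dp":[0,0,0],"delta_rot":[0,0,0],"fingers":-1}]'
```

```text
t: 11.65
tcp_pos: [0.6656, -0.1207, 0.1561]
tool_rot: [1.0, 0.0, 0.001, 0.0]
force: [-2.8, 1.2, 9.3]
finger_gap: 0.623
gripper_force: 43.4
```

```bash
python3 -m crank '[{"dp":[0,0,-0.003],"delta_rot":[0,0,0],"fingers":-1},{"dp":[0,0,0],"delta_rot":[0,0,0],"fingers":1},{"dp":[0,0,0],"delta_rot":[0,0,0],"fingers":1},{"dp":[0,0,0],"delta_rot":[0,0,0],"fingers":1},{"dp":[0,0,0],"delta_rot":[0,0,0],"fingers":1},{"dp":[0,0,0],"delta_rot":[0,0,0],"fingers":1},{"dp":[0,0,-0.04],"delta_rot":[0,0,0],"fingers":1},{"dp":[0,0,-0.05],"delta_rot":[0,0,0],"fingers":1},{"dp":[0,0,-0.05],"delta_rot":[0,0,0],"fingers":1},{"dp":[-0.058,0.002,0],"delta_rot":[0,0,0],"fingers":1},{"dp":[-0.058,0.002,0],"delta_rot":[0,0,0],"fingers":1},{"dp":[-0.058,0.002,0],"delta_rot":[0,0,0],"fingers":1}]';python3 -m crank '[{"dp":[-0.058,0.002,0],"delta_rot":[0,0,0],"fingers":1},{"dp":[-0.058,0.002,0],"delta_rot":[0,0,0],"fingers":1},{"dp":[-0.058,0.002,0],"delta_rot":[0,0,0],"fingers":1},{"dp":[-0.058,0.002,0],"delta_rot":[0,0,0],"fingers":1},{"dp":[-0.057,0.002,0],"delta_rot":[0,0,0],"fingers":1},{"dp":[0,0,0.05],"delta_rot":[0,0,0],"fingers":1},{"dp":[0,0,0.05],"delta_rot":[0,0,0],"fingers":1},{"dp":[0,0,0.03],"delta_rot":[0,0,0],"fingers":1},{"dp":[0,0,0],"delta_rot":[0,0,0],"fingers":1},{"dp":[0,0,0],"delta_rot":[0,0,0],"fingers":1},{"dp":[0,0,0],"delta_rot":[0,0,0],"fingers":1}]'; python3 -c "
from h import *
o=held(0,0,0,0)
for _,P in o:
    T=rim(P,(.665,-.121),.034,.1,.12); c,e=circ(T,.025); print(c.round(4),e.round(4),len(T),np.percentile(T[:,2],[5,50,95]).round(4))
"
```

```text
t: 12.65
tcp_pos: [0.5775, -0.1237, 0.2254]
tool_rot: [1.0, 0.0, 0.001, 0.0]
force: [-1.0, 0.6, -0.9]
finger_gap: 1.004
gripper_force: 0.0
t: 13.57
tcp_pos: [0.4342, -0.129, 0.1604]
tool_rot: [1.0, 0.0, 0.0, 0.0]
force: [-0.1, -0.6, 0.5]
finger_gap: 1.002
gripper_force: 0.0
tcp [ 0.4343 -0.129   0.1608] f [-0.1 -0.4 -0. ] rot [1.    0.    0.001 0.001] t 13.67
[ 0.6647 -0.1221] 0.0013 161 [0.1009 0.1048 0.1072]
[ 0.666  -0.1189] 0.0013 205 [0.1004 0.1043 0.1069]
```

Blue is seated: its rim is at .106 and its centre averages (.6653,-.1205). The gripper is over the red sieve, so descend and grip.

```bash
python3 -m crank '[{"dp":[0,0,0.03],"delta_rot":[0,0,0],"fingers":1},{"dp":[0,0,0.03],"delta_rot":[0,0,0],"fingers":1},{"dp":[0,0,0.03],"delta_rot":[0,0,0],"fingers":1},{"dp":[0,0,0.03],"delta_rot":[0,0,0],"fingers":1},{"dp":[0,0,0.017],"delta_rot":[0,0,0],"fingers":1},{"dp":[0,0,0],"delta_rot":[0,0,0],"fingers":1},{"dp":[0,0,0],"delta_rot":[0,0,0],"fingers":-1},{"dp":[0,0,0],"delta_rot":[0,0,0],"fingers":-1},{"dp":[0,0,0],"delta_rot":[0,0,0],"fingers":-1},{"dp":[0,0,0],"delta_rot":[0,0,0],"fingers":-1},{"dp":[0,0,0],"delta_rot":[0,0,0],"fingers":-1},{"dp":[0,0,0],"delta_rot":[0,0,0],"fingers":-1}]' 40;python3 -c "
from h import *
for i in range(3): snap('top'); print(manip.sense()['tcp_pos'].round(4))"
```

```text
t: 14.67
tcp_pos: [0.4341, -0.1289, 0.0926]
tool_rot: [1.0, 0.0, 0.001, 0.001]
force: [-0.6, 0.2, 5.7]
finger_gap: 0.611
gripper_force: 41.6
[ 0.4341 -0.1289  0.0926]
[ 0.4341 -0.1289  0.0926]
[ 0.4341 -0.1289  0.0926]
```

```bash
python3 -m crank '[{"dp":[0,0,-0.035],"delta_rot":[0,0,0],"fingers":-1},{"dp":[0,0,-0.06],"delta_rot":[0,0,0],"fingers":-1},{"dp":[0,0,-0.07],"delta_rot":[0,0,0],"fingers":-1},{"dp":[0,0,-0.07],"delta_rot":[0,0,0],"fingers":-1},{"dp":[0,0,-0.07],"delta_rot":[0,0,0],"fingers":-1},{"dp":[0.058,-0.002,0],"delta_rot":[0,0,0],"fingers":-1},{"dp":[0.058,-0.002,0],"delta_rot":[0,0,0],"fingers":-1},{"dp":[0.058,-0.002,0],"delta_rot":[0,0,0],"fingers":-1},{"dp":[0.058,-0.002,0],"delta_rot":[0,0,0],"fingers":-1},{"dp":[0.058,-0.002,0],"delta_rot":[0,0,0],"fingers":-1},{"dp":[0.058,-0.002,0],"delta_rot":[0,0,0],"fingers":-1},{"dp":[0.058,-0.002,0],"delta_rot":[0,0,0],"fingers":-1}]';python3 -m crank '[{"dp":[0.056,-0.003,0],"delta_rot":[0,0,0],"fingers":-1},{"dp":[0,0,0],"delta_rot":[0,0,0],"fingers":-1},{"dp":[0,0,0],"delta_rot":[0,0,0],"fingers":-1},{"dp":[0,0,0],"delta_rot":[0,0,0],"fingers":-1},{"dp":[0,0,0],"delta_rot":[0,0,0],"fingers":-1}]'; python3 -c "
from h import *
meas((.664,-.122),.14,.21,red,w=.05)"
```

```text
t: 15.82
tcp_pos: [0.6375, -0.1213, 0.2443]
tool_rot: [1.0, 0.0, -0.0, -0.0]
force: [0.8, 0.6, -0.8]
finger_gap: 0.606
gripper_force: 42.5
t: 16.23
tcp_pos: [0.6631, -0.12, 0.2438]
tool_rot: [1.0, 0.0, -0.001, -0.0]
force: [-0.3, -0.5, -0.8]
finger_gap: 0.606
gripper_force: 42.5
tcp [ 0.6634 -0.1202  0.2441] f [-0.  -0.8 -0.5] rot [ 1.    -0.    -0.001 -0.   ] t 16.33
top [ 0.663  -0.1208] rms 0.0027 144 zr [0.1653 0.1948]
side [ 0.6634 -0.1201] rms 0.002 101 zr [0.1604 0.1941]
```

```bash
python3 -m crank '[{"dp":[0.004,0,0.02],"delta_rot":[0,0,0],"fingers":-1},{"dp":[0,0,0.03],"delta_rot":[0,0,0],"fingers":-1},{"dp":[0,0,0.02],"delta_rot":[0,0,0],"fingers":-1},{"dp":[0,0,0.01],"delta_rot":[0,0,0],"fingers":-1},{"dp":[0,0,0.006],"delta_rot":[0,0,0],"fingers":-1},{"dp":[0,0,0.006],"delta_rot":[0,0,0],"fingers":-1},{"dp":[0,0,0.004],"delta_rot":[0,0,0],"fingers":-1},{"dp":[0,0,0.004],"delta_rot":[0,0,0],"fingers":-1},{"dp":[0,0,0.004],"delta_rot":[0,0,0],"fingers":-1},{"dp":[0,0,0],"delta_rot":[0,0,0],"fingers":-1},{"dp":[0,0,0],"delta_rot":[0,0,0],"fingers":-1}]'
```

```text
t: 17.25
tcp_pos: [0.6671, -0.1203, 0.1927]
tool_rot: [1.0, 0.0, 0.001, 0.0]
force: [-0.0, -0.4, 2.3]
finger_gap: 0.607
gripper_force: 42.7
```

```bash
python3 -m crank '[{"dp":[0,0,0.003],"delta_rot":[0,0,0],"fingers":-1},{"dp":[0,0,0],"delta_rot":[0,0,0],"fingers":-1},{"dp":[0,0,0],"delta_rot":[0,0,0],"fingers":-1}]'
```

```text
t: 17.5
tcp_pos: [0.6672, -0.1203, 0.1926]
tool_rot: [1.0, 0.0, 0.001, 0.0]
force: [-1.5, -0.3, 8.9]
finger_gap: 0.609
gripper_force: 43.3
```

Red is seated; the TCP reads .1926 as predicted. Release and go to the lid.

```bash
python3 -m crank '[{"dp":[0,0,-0.003],"delta_rot":[0,0,0],"fingers":-1},{"dp":[0,0,0],"delta_rot":[0,0,0],"fingers":1},{"dp":[0,0,0],"delta_rot":[0,0,0],"fingers":1},{"dp":[0,0,0],"delta_rot":[0,0,0],"fingers":1},{"dp":[0,0,0],"delta_rot":[0,0,0],"fingers":1},{"dp":[0,0,0],"delta_rot":[0,0,0],"fingers":1},{"dp":[0,0,-0.04],"delta_rot":[0,0,0],"fingers":1},{"dp":[0,0,-0.05],"delta_rot":[0,0,0],"fingers":1},{"dp":[0,0,-0.05],"delta_rot":[0,0,0],"fingers":1},{"dp":[-0.056,0.033,0],"delta_rot":[0,0,0],"fingers":1},{"dp":[-0.056,0.033,0],"delta_rot":[0,0,0],"fingers":1},{"dp":[-0.056,0.033,0],"delta_rot":[0,0,0],"fingers":1}]';python3 -m crank '[{"dp":[-0.056,0.033,0],"delta_rot":[0,0,0],"fingers":1},{"dp":[-0.056,0.033,0],"delta_rot":[0,0,0],"fingers":1},{"dp":[-0.056,0.033,0],"delta_rot":[0,0,0],"fingers":1},{"dp":[-0.056,0.033,0],"delta_rot":[0,0,0],"fingers":1},{"dp":[-0.056,0.033,0],"delta_rot":[0,0,0],"fingers":1},{"dp":[0,0,0.05],"delta_rot":[0,0,0],"fingers":1},{"dp":[0,0,0.06],"delta_rot":[0,0,0],"fingers":1},{"dp":[0,0,0.06],"delta_rot":[0,0,0],"fingers":1},{"dp":[0,0,0.03],"delta_rot":[0,0,0],"fingers":0.2},{"dp":[0,0,0],"delta_rot":[0,0,0],"fingers":0.2},{"dp":[0,0,0],"delta_rot":[0,0,0],"fingers":0.2},{"dp":[0,0,0],"delta_rot":[0,0,0],"fingers":0.2}]'; python3 -c "
from h import *
o=held(0,0,0,0)
for _,P in o:
    T=rim(P,(.665,-.121),.034,.136,.155); c,e=circ(T,.025); print(c.round(4),e.round(4),len(T),np.percentile(T[:,2],[5,50,95]).round(4))
im=o[1][0]
cv2.imwrite('pics/s3c.png',cv2.resize(im[110:270,190:390,::-1],None,fx=3,fy=3))
"
```

```text
t: 18.5
tcp_pos: [0.5821, -0.1698, 0.2625]
tool_rot: [1.0, 0.001, 0.001, 0.0]
force: [-0.7, 0.0, -0.1]
finger_gap: 0.998
gripper_force: 0.0
t: 19.5
tcp_pos: [0.4433, -0.2527, 0.1627]
tool_rot: [1.0, 0.0, 0.001, 0.001]
force: [0.2, -0.0, 0.3]
finger_gap: 0.602
gripper_force: 0.0
tcp [ 0.4434 -0.2527  0.1633] f [ 0.9 -0.4  0.6] rot [1.    0.    0.001 0.001] t 19.6
[ 0.665  -0.1216] 0.0013 173 [0.1369 0.1408 0.1437]
[ 0.6662 -0.1182] 0.0015 217 [0.1366 0.1403 0.1427]
```

View pics/s3c.png

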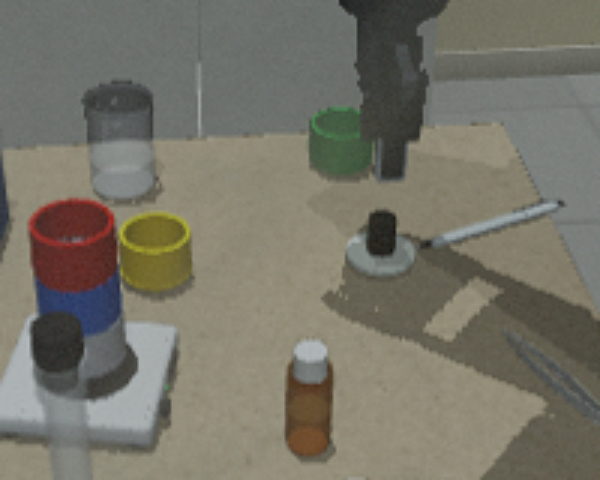

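The tower of grey, blue and red stands straight at about (75,290), with the red rim at .142. The gripper is over the lid knob at (381,233), and the bystanders have not moved.

```bash
python3 -m crank '[{"dp":[-0.004,0,0.03],"delta_rot":[0,0,0],"fingers":0.2},{"dp":[0,0,0.03],"delta_rot":[0,0,0],"fingers":0.2},{"dp":[0,0,0.03],"delta_rot":[0,0,0],"fingers":0.2},{"dp":[0,0,0.03],"delta_rot":[0,0,0],"fingers":0.2},{"dp":[0,0,0.02],"delta_rot":[0,0,0],"fingers":0.2},{"dp":[0,0,0],"delta_rot":[0,0,0],"fingers":0.2},{"dp":[0,0,0],"delta_rot":[0,0,0],"fingers":-1},{"dp":[0,0,0],"delta_rot":[0,0,0],"fingers":-1},{"dp":[0,0,0],"delta_rot":[0,0,0],"fingers":-1},{"dp":[0,0,0],"delta_rot":[0,0,0],"fingers":-1},{"dp":[0,0,0],"delta_rot":[0,0,0],"fingers":-1},{"dp":[0,0,0],"delta_rot":[0,0,0],"fingers":-1}]' 40;python3 -c "
from h import *
for i in range(2): snap('top'); print(manip.sense()['tcp_pos'].round(4))"
```

```text
t: 20.6
tcp_pos: [0.4412, -0.2527, 0.0929]
tool_rot: [1.0, 0.0, 0.001, 0.001]
force: [0.4, 0.9, 5.8]
finger_gap: 0.241
gripper_force: 39.6
[ 0.4412 -0.2527  0.0929]
[ 0.4412 -0.2526  0.0929]
```

```bash
python3 -m crank '[{"dp":[0,0,-0.034],"delta_rot":[0,0,0],"fingers":-1},{"dp":[0,0,-0.06],"delta_rot":[0,0,0],"fingers":-1},{"dp":[0,0,-0.07],"delta_rot":[0,0,0],"fingers":-1},{"dp":[0,0,-0.07],"delta_rot":[0,0,0],"fingers":-1},{"dp":[0,0,-0.07],"delta_rot":[0,0,0],"fingers":-1},{"dp":[0,0,-0.07],"delta_rot":[0,0,0],"fingers":-1},{"dp":[0.056,-0.033,0],"delta_rot":[0,0,0],"fingers":-1},{"dp":[0.056,-0.033,0],"delta_rot":[0,0,0],"fingers":-1},{"dp":[0.056,-0.033,0],"delta_rot":[0,0,0],"fingers":-1},{"dp":[0.056,-0.033,0],"delta_rot":[0,0,0],"fingers":-1},{"dp":[0.056,-0.033,0],"delta_rot":[0,0,0],"fingers":-1},{"dp":[0.056,-0.033,0],"delta_rot":[0,0,0],"fingers":-1}]';python3 -m crank '[{"dp":[0.056,-0.033,0],"delta_rot":[0,0,0],"fingers":-1},{"dp":[0.056,-0.033,0],"delta_rot":[0,0,0],"fingers":-1},{"dp":[0,0,0],"delta_rot":[0,0,0],"fingers":-1},{"dp":[0,0,0],"delta_rot":[0,0,0],"fingers":-1},{"dp":[0,0,0],"delta_rot":[0,0,0],"fingers":-1},{"dp":[0,0,0],"delta_rot":[0,0,0],"fingers":-1}]'; python3 -c "
from h import *
meas((.664,-.122),.185,.202,lambda r,g,b:(r>110)&(abs(r-b)<35),w=.05)"
```

```text
t: 21.7
tcp_pos: [0.6094, -0.152, 0.2789]
tool_rot: [1.0, 0.0, -0.0, -0.0]
force: [-0.7, -0.3, -0.9]
finger_gap: 0.236
gripper_force: 39.4
t: 22.2
tcp_pos: [0.6634, -0.1206, 0.2786]
tool_rot: [1.0, -0.0, -0.001, -0.0]
force: [-0.4, -0.2, -0.9]
finger_gap: 0.238
gripper_force: 39.4
tcp [ 0.6636 -0.121   0.279 ] f [ 0.3  0.6 -1.4] rot [ 1.    -0.001 -0.    -0.   ] t 22.3
top [ 0.6707 -0.1204] rms 0.0041 227 zr [0.1949 0.1996]
side [ 0.662  -0.1278] rms 0.0058 199 zr [0.1866 0.199 ]
```

```bash
python3 -m crank '[{"dp":[0.004,-0.001,0.02],"delta_rot":[0,0,0],"fingers":-1},{"dp":[0,0,0.03],"delta_rot":[0,0,0],"fingers":-1},{"dp":[0,0,0.02],"delta_rot":[0,0,0],"fingers":-1},{"dp":[0,0,0.008],"delta_rot":[0,0,0],"fingers":-1},{"dp":[0,0,0.006],"delta_rot":[0,0,0],"fingers":-1},{"dp":[0,0,0.006],"delta_rot":[0,0,0],"fingers":-1},{"dp":[0,0,0.004],"delta_rot":[0,0,0],"fingers":-1},{"dp":[0,0,0.004],"delta_rot":[0,0,0],"fingers":-1},{"dp":[0,0,0.004],"delta_rot":[0,0,0],"fingers":-1},{"dp":[0,0,0],"delta_rot":[0,0,0],"fingers":-1},{"dp":[0,0,0],"delta_rot":[0,0,0],"fingers":-1}]'
```

```text
t: 23.22
tcp_pos: [0.6672, -0.1197, 0.229]
tool_rot: [1.0, 0.0, 0.001, 0.0]
force: [-0.3, 0.2, 3.3]
finger_gap: 0.238
gripper_force: 39.8
```

The lid touches at .229, against .2289 predicted. A small press, then release and rise.

```bash
python3 -m crank '[{"dp":[0,0,0.003],"delta_rot":[0,0,0],"fingers":-1},{"dp":[0,0,0],"delta_rot":[0,0,0],"fingers":-1},{"dp":[0,0,-0.003],"delta_rot":[0,0,0],"fingers":-1},{"dp":[0,0,0],"delta_rot":[0,0,0],"fingers":0.2},{"dp":[0,0,0],"delta_rot":[0,0,0],"fingers":0.2},{"dp":[0,0,0],"delta_rot":[0,0,0],"fingers":0.2},{"dp":[0,0,0],"delta_rot":[0,0,0],"fingers":0.2},{"dp":[0,0,0],"delta_rot":[0,0,0],"fingers":0.2},{"dp":[0,0,-0.03],"delta_rot":[0,0,0],"fingers":0.2},{"dp":[0,0,-0.05],"delta_rot":[0,0,0],"fingers":0.2},{"dp":[0,0,-0.05],"delta_rot":[0,0,0],"fingers":0.2},{"dp":[0,0,-0.05],"delta_rot":[0,0,0],"fingers":0.2}]';python3 -m crank '[{"dp":[-0.05,0.03,0],"delta_rot":[0,0,0],"fingers":0.2},{"dp":[-0.05,0.03,0],"delta_rot":[0,0,0],"fingers":0.2},{"dp":[-0.05,0.03,0],"delta_rot":[0,0,0],"fingers":0.2},{"dp":[-0.05,0.03,0],"delta_rot":[0,0,0],"fingers":0.2},{"dp":[-0.05,0.03,0],"delta_rot":[0,0,0],"fingers":0.2},{"dp":[0,0,0],"delta_rot":[0,0,0],"fingers":0.2},{"dp":[0,0,0],"delta_rot":[0,0,0],"fingers":0.2}]'; python3 -c "
from h import *
o=held(0,0,0,0)
for _,P in o:
    for a,b,w in((.172,.19,.016),(.143,.152,.034)):
        T=rim(P,(.665,-.121),w,a,b); print(((T.min(0)+T.max(0))/2).round(4),np.percentile(T[:,2],[5,50,95]).round(4),len(T))
im=o[1][0]
cv2.imwrite('pics/s4c.png',cv2.resize(im[110:270,190:390,::-1],None,fx=3,fy=3))
"
```

```text
t: 24.22
tcp_pos: [0.6664, -0.1196, 0.3182]
tool_rot: [1.0, 0.0, -0.001, -0.0]
force: [0.7, 0.3, -0.7]
finger_gap: 0.601
gripper_force: 0.0
t: 24.8
tcp_pos: [0.5407, -0.1954, 0.3181]
tool_rot: [1.0, -0.001, -0.0, -0.0]
force: [-0.2, 0.9, -0.1]
finger_gap: 0.598
gripper_force: 0.0
tcp [ 0.5423 -0.1947  0.3181] f [-0.2  0.3  0.3] rot [ 1.    -0.     0.001  0.   ] t 24.9Traceback (most recent call last):
  File "<string>", line 6, in <module>
    T=rim(P,(.665,-.121),w,a,b); print(((T.min(0)+T.max(0))/2).round(4),np.percentile(T[:,2],[5,50,95]).round(4),len(T))
                                         ~~~~~^^^
    return umr_minimum(a, axis, None, out, keepdims, initial, where)
ValueError: zero-size array to reduction operation minimum which has no identity
```

```bash
python3 -c "
from h import *
o=held(0,0,0,0)
im,P=o[1]
cv2.imwrite('pics/s4c.png',cv2.resize(im[90:270,190:390,::-1],None,fx=3,fy=3))
for _,P in o:
    for a,b,w in((.165,.2,.02),(.141,.155,.034)):
        T=rim(P,(.665,-.121),w,a,b); print(len(T), len(T) and (((T.min(0)+T.max(0))/2).round(4),np.percentile(T[:,2],[5,50,95]).round(4)))
"
```

```text
tcp [ 0.5426 -0.1943  0.3179] f [-0.5  0.2 -0. ] rot [1.    0.001 0.    0.   ] t 25.0
0 0
0 0
126 (array([ 0.6664, -0.1173,  0.1729]), array([0.1662, 0.1761, 0.1795]))
353 (array([ 0.6665, -0.1181,  0.1479]), array([0.1429, 0.1476, 0.1514]))
```

View pics/s4c.png

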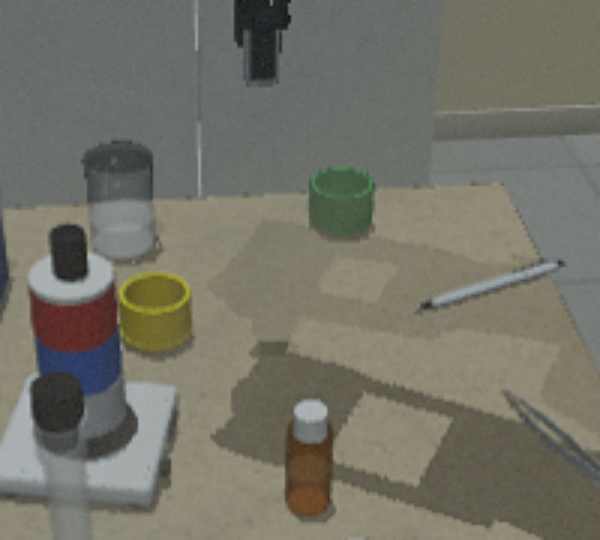

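The whole tower stands straight at about (75,330): the disc top is at .148, the knob top at .180, and its side-view centre (.6665,-.118) is within 1 mm of the red sieve's. Green, the dropper and the beaker have not moved, and the gripper is clear.

```bash
python3 -c "
from h import *
print(manip.sign_off())"
```

```text
the job is handed in; nothing more can be done
None
```

I built the tower in the shaker socket (pan, blue sieve, red sieve, lid), each measured at its seated height, left the green sieve, dropper and beaker where they stood, and handed the job in at about 25 s; no verdict came back.

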